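# Clamp the pressing board evenly, crisscross in two passes

## Robot

A 6-joint arm with a two-finger parallel gripper is mounted at the origin on a cart in front of the work surface, level with it; the furniture and walls round the work are solid. World frame = base frame: x ahead of the robot, y to its left, z up, the work surface at z = 0. Lengths are in m, angles in rad, forces in N, time in s.
With the tool pointing down it reaches from about 0.425 to 0.95 m from the base axis. Payload 3.5 kg.
Tool frame: the origin (TCP) lies at the very end of the fingers, on their centre line; the grasp point (between the pads) lies ctrl.tcp_to_grasp behind it (ctrl.tcp_to_grasp is the distance from the TCP to the grasp point, in m); z points along the fingers, y is the line along which they close (so a half turn about z gives the same grasp; the last joint's range is limited). The gripper opens to 85 mm and grips with 20 to 120 N. Pads are 22 mm wide; open, the fingers measure 114 mm over their backs; the gripper's body (76 mm by 85 mm) begins 54 mm behind the grasp point. The pads swing forward as they close: fully open they stand 13 mm farther back than shut.
Start: joints at [-1.41, 0.286, 1.577, -0, 1.279, -0.15], TCP at [0.206, -0.643, 0.231] pointing down, gripper open.
Joint ranges: [-2.77, 2.77], [-0.9, 2.22], [0.21, 2.48], [-1.53, 4.67], [0.24, 2.81], [-2.84, 2.84]. Speed limits (rad/s): [2.79, 2.79, 3.14, 3.14, 3.14, 3.14].

## Interface

Orientations are given as a unit quaternion [x, y, z, w].
In Python, from plant import ctrl gives the robot as it stands.
- The arm moves only by the shell command python3 -m inch 'ROWS' [FORCE]. ROWS is JSON, a list of rows, each an object with "slide": the shift along the tool's x, y, z in cm, a list of three; "turn": the turn about the tool's z in rad; "grip": the finger opening in cm, from 0 to 8.54. A call has 1 to 20 rows; each row is the pose to reach, as a shift and turn from the pose commanded when the call began, along the tool's axes at that moment; what a row does not reach only later rows make up. A row lasts 1/10 s, in which the tool goes at most 50 mm and 8.59 degrees, less where a joint would pass 70% of its speed; a pose out of reach is approached as far as the arm can. A call with a gripper value outside its range is refused whole. The fingers move at their own pace and stop on an object; FORCE is the grip in N (left out, the last holds). Time passes only in rows, so rows that repeat a pose let the fingers close. It gives the time, the measured TCP pose, the force, the opening and the grip force at its end, in the units of the state.
- ctrl.get_state(): the state, without advancing time (a new reading comes with each control period).
- ctrl.read_camera(name): name is "side" or "top" or "wrist"; returns (picture, depth): 420x560x3 uint8, red, green, blue; 420x560 float32, m along the optical axis (not along the pixel's ray), 0 where there is no reading.
- ctrl.camera_info(name): a dict with "K" (3x3 intrinsics, pixels), "D" ([k1, k2, p1, p2, k3] as OpenCV has them; the pictures are not rectified), "camera_from_world" (4x4, takes a point from world to camera coordinates); the wrist camera has in their place "T_tool_cam" (4x4, takes a point from camera to tool coordinates, whose origin is the TCP and whose axes are the flange's). Camera axes: x right, y down, z forward; pixel columns grow to the right and rows downward; lengths in m; the calibration is good to about 2 mm. A picture is of the moment at which its call begins: read the wrist's pose just before it. camera_info takes no time and is no camera call.
- ctrl.sign_off(): hands the job in; it is judged then, once.
The state is a dict: "time": time; "qpos": joint angles; "dq": joint speeds; "joint_efforts": joint torques, N m; "eef_pos": TCP position; "tcp_rot": TCP orientation; "contact_force": force on the tool from outside, world axes, zero at the start; "wrist_torque": the same for the moment, N m; "opening": opening from 0.0 (shut) to 1.0 (fully open); "finger_force": force on a finger pad.
Only numpy, scipy, OpenCV 4.12 (cv2) and the standard library are available. Lean on these libraries where they do the work, as an engineer would, in place of code of your own. Each camera call takes 0.05 s, during which the arm holds its last target. There are 200 camera calls.

## Task

Push the wooden pressing board fully home against the end stop of the green jig, then clamp it evenly with the four red levers, which tighten clockwise. First turn each lever only about halfway, doing one diagonal pair and then the other; when all four are halfway, go round again pair by diagonal pair until all are fully tight. Leave the other things on the table where they are.

Things in the scene. Friction and masses are not known exactly. Their poses are not given: they have to be found in the camera images.
- clamp_jig: Green jig fixed to the table, base 150 (x) x 180 (y) x 10 mm; origin at the centre of its underside on the table, x away from the robot, y left at yaw 0. Two aluminium rails (18 mm high) guide the pressing board along y. Studs (58 mm high) at x = +-50, y = +-65 mm each carry a steel strap over the board's edge and a red lever; turning the lever clockwise (from above) screws the strap 4 mm down.
- end_stop (a point): Middle of the top of the aluminium end stop at the jig's -y end, 80 x 10 mm, 24 mm above the table, at y = -75 mm in the jig's frame; the pressing board's -y end must touch it before clamping.
- pressing_board: Pale wooden board lying loose on the jig between the rails (2 mm clearance each side), 84 (x) x 150 (y) x 12 mm, about 0.25 kg, slides easily. Axes as the jig's; home, against the end stop, its origin is at x = 0, y = 0, z = 10 mm in the jig's frame; it starts 30 to 55 mm out towards the jig's +y.
- board_lug (a point): Middle of the black upright lug near the board's +y end, at y = +75 mm in the board's frame: 30 (x) x 10 (y) mm, from 22 to 56 mm above the table; this point is 44 mm above the table. Push its +y face towards the jig's -y.
- lever_front_left (a joint): Angle of the front left red lever, rad, clockwise from above: 0 loose (starts 0 to 0.2), 0.79 halfway, 1.57 fully tight (hard stop). Axis at (-0.050, +0.065) m in the jig's frame. It points along the jig's -x (towards the robot) at 0, +y at 1.57. Round bar 14 mm thick, 64 mm long from the axis; hub 26 mm wide, top 60 mm high. Needs about 3 to 4 N at 45 mm from the axis, more near the end; stays where left.
- front_left_grip (a point): Point on the centre line of the front left lever's bar, 45 mm out from its stud axis, about 53 mm above the table when loose and 49 mm when tight: push here sideways.
- lever_back_left (a joint): Angle of the back left red lever, rad, clockwise from above: 0 loose (starts 0 to 0.2), 0.79 halfway, 1.57 fully tight (hard stop). Axis at (+0.050, +0.065) m in the jig's frame. It points along the jig's +y at 0, +x at 1.57. Round bar 14 mm thick, 64 mm long from the axis; hub 26 mm wide, top 60 mm high. Needs about 3 to 4 N at 45 mm from the axis, more near the end; stays where left.
- back_left_grip (a point): Point on the centre line of the back left lever's bar, 45 mm out from its stud axis, about 53 mm above the table when loose and 49 mm when tight: push here sideways.
- lever_front_right (a joint): Angle of the front right red lever, rad, clockwise from above: 0 loose (starts 0 to 0.2), 0.79 halfway, 1.57 fully tight (hard stop). Axis at (-0.050, -0.065) m in the jig's frame. It points along the jig's -y at 0, -x (towards the robot) at 1.57. Round bar 14 mm thick, 64 mm long from the axis; hub 26 mm wide, top 60 mm high. Needs about 3 to 4 N at 45 mm from the axis, more near the end; stays where left.
- front_right_grip (a point): Point on the centre line of the front right lever's bar, 45 mm out from its stud axis, about 53 mm above the table when loose and 49 mm when tight: push here sideways.
- lever_back_right (a joint): Angle of the back right red lever, rad, clockwise from above: 0 loose (starts 0 to 0.2), 0.79 halfway, 1.57 fully tight (hard stop). Axis at (+0.050, -0.065) m in the jig's frame. It points along the jig's +x at 0, -y at 1.57. Round bar 14 mm thick, 64 mm long from the axis; hub 26 mm wide, top 60 mm high. Needs about 3 to 4 N at 45 mm from the axis, more near the end; stays where left.
- back_right_grip (a point): Point on the centre line of the back right lever's bar, 45 mm out from its stud axis, about 53 mm above the table when loose and 49 mm when tight: push here sideways.
- grey_weight: Bystander: grey metal book weight with a knob, 47 mm wide, 41 mm high; origin at the centre of its underside. Leave it where it is.
- loupe: Bystander: black loupe, 42 mm wide, 34 mm high; origin at the centre of its underside. Leave it where it is.
- beaker: Bystander: small clear beaker, 45x51 mm, 58 mm high; origin at the centre of its underside. Leave it where it is.
- eraser: Bystander: green and white eraser, 23x52x13 mm; origin at the centre of its underside. Leave it where it is.
- red_clip: Bystander: red binder clip, 34x32 mm, 34 mm high; origin at the centre of its underside. Leave it where it is.
- strip_tin: Bystander: round green tin, 64 mm wide, 23 mm high; origin at the centre of its underside. Leave it where it is.

How it is judged:
On the way, in this order (a step that is already met when the one before it is completed fails the run):
1. the board is home against the stop (within 4 mm) with all four levers still loose (under 0.35 rad) (y of pressing_board in the frame of clamp_jig below 0.004 m and value of joint each of lever_front_left, lever_back_left, lever_front_right, lever_back_right below 0.35 rad), for 0.2 s.
2. first pass: the levers of one diagonal pair are about halfway (over 0.5 rad), those of the other still loose (under 0.35 rad) (((value of joint each of lever_front_left, lever_back_right above 0.5 rad and value of joint each of lever_front_right, lever_back_left below 0.35 rad) or (value of joint each of lever_front_right, lever_back_left above 0.5 rad and value of joint each of lever_front_left, lever_back_right below 0.35 rad))), for 0.2 s.
3. all four levers are about halfway (over 0.5 rad) (value of joint each of lever_front_left, lever_back_left, lever_front_right, lever_back_right above 0.5 rad), for 0.2 s.
4. second pass: the levers of one diagonal pair are fully tight (over 1.4 rad), those of the other still about halfway (under 1.15 rad) (((value of joint each of lever_front_left, lever_back_right above 1.4 rad and value of joint each of lever_front_right, lever_back_left below 1.15 rad) or (value of joint each of lever_front_right, lever_back_left above 1.4 rad and value of joint each of lever_front_left, lever_back_right below 1.15 rad))), for 0.2 s.
At the end, for the whole second after the job is handed in: All four levers are fully tight (over 1.4 of 1.57 rad) and the pressing board lies at rest within 4 mm of the end stop (y of pressing_board in the frame of clamp_jig below 0.004 m and value of joint each of lever_front_left, lever_back_left, lever_front_right, lever_back_right above 1.4 rad and linear speed of pressing_board below 0.01 m/s); the robot touches nothing.
It fails at once if a lever turned beyond about halfway (1.15 rad) while another has not yet been turned to about halfway (0.5 rad) (value of joint any of lever_front_left, lever_back_left, lever_front_right, lever_back_right above 1.15 rad and value of joint any of lever_front_left, lever_back_left, lever_front_right, lever_back_right below 0.5 rad).
It fails at once if a bystander moved by more than 30 mm (distance of any of grey_weight, loupe, beaker, eraser, red_clip, strip_tin from where it was at the start of the episode above 0.03 m).
It also fails if it takes over 72 s, if anything falls off the work surface, if the arm or the gripper's body presses on something with over 40 N, if the wrist force passes 120 N, or if a joint passes its speed limit or range.

## Working session

There is one attempt and no reset: what is moved stays moved. The work goes in short steps, Python scripts to look and compute and a shell command to move; the robot and the scene stay as the last step left them, time stands still between calls to the robot, and variables do not carry over. Pictures are saved under pics/ and viewed, at most 10 in all, crops included, and the job is handed in when it is done.

```bash
ls; mkdir -p pics
python3 - <<'E'
from plant import ctrl
import cv2
s=ctrl.get_state();print(s, ctrl.tcp_to_grasp)
import numpy as np
np.set_printoptions(precision=4,suppress=True)
ims=[]
for n in("top","side"):
    i=ctrl.camera_info(n);print(n,i["K"],i["D"],i["camera_from_world"])
    p,d=ctrl.read_camera(n);np.savez(f"{n}.npz",p=p,d=d);cv2.imwrite(f"pics/{n}0.png",p[:,:,::-1])
print(ctrl.camera_info("wrist"))
E
```

```text
pics
{'time': 0.0, 'qpos': array([-1.40998451e+00,  2.87159008e-01,  1.57818081e+00, -8.63315775e-06,
        1.27863283e+00, -1.49982354e-01]), 'dq': array([-0.00114006, -0.00119968,  0.00065523,  0.00049032,  0.00219376,
       -0.00083894]), 'joint_efforts': array([-3.10011353e-05, -4.05982304e+01, -2.92625070e+01, -3.36201867e-05,
        5.82866633e-03,  9.11150494e-06]), 'eef_pos': array([ 0.20635456, -0.64198361,  0.22994958]), 'tcp_rot': array([ 9.87949258e-01,  1.54773536e-01, -1.05755946e-05, -1.18995698e-03]), 'contact_force': array([-0.43954294,  0.07040022, -1.21902343]), 'wrist_torque': array([-0.0184958 ,  0.0397266 ,  0.04958557]), 'finger_force': 0.0, 'opening': 0.9983671135087169} 0.0187
top [[421.9607   0.     277.387 ]
 [  0.     421.9607 207.4279]
 [  0.       0.       1.    ]] [-0.031  0.     0.     0.     0.   ] [[ 0.0374 -0.9993  0.0026 -0.0723]
 [-0.9791 -0.0371 -0.1999  0.6032]
 [ 0.1998  0.0049 -0.9798  1.1245]
 [ 0.      0.      0.      1.    ]]
side [[427.5966   0.     276.1422]
 [  0.     427.5966 211.7967]
 [  0.       0.       1.    ]] [-0.0923  0.      0.      0.      0.    ] [[-0.9975  0.0713 -0.0019  0.5888]
 [ 0.036   0.4817 -0.8756  0.0669]
 [-0.0615 -0.8734 -0.483   1.125 ]
 [ 0.      0.      0.      1.    ]]
{'K': array([[360.8183,   0.    , 280.3804],
       [  0.    , 360.8183, 212.5809],
       [  0.    ,   0.    ,   1.    ]]), 'D': array([-0.0651,  0.    ,  0.    ,  0.    ,  0.    ]), 'T_tool_cam': array([[-0.    , -0.953 , -0.303 ,  0.0778],
       [ 1.    ,  0.0001, -0.0003,  0.0002],
       [ 0.0003, -0.303 ,  0.953 , -0.1422],
       [ 0.    ,  0.    ,  0.    ,  1.    ]])}
```

View pics/top0.png

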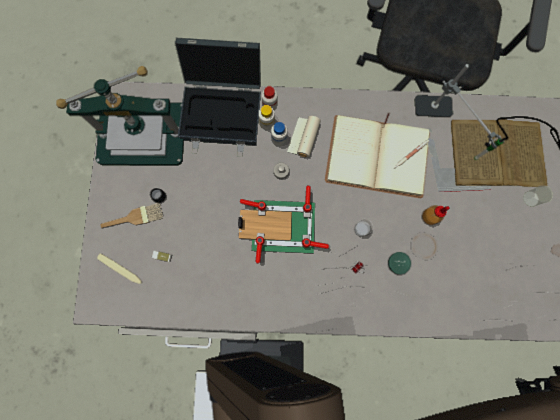

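View pics/side0.png

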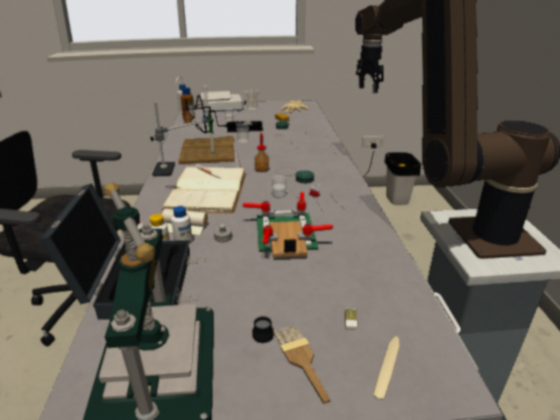

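The top view shows the jig near pixel (285,226). The levers are at (261,248) front left, (245,203) back left, (308,195) back right and (318,245) front right. The black lug is at (240,222), and the board is still out towards +y. I'll locate the jig roughly from this view.

```bash
cat > h.py <<'E'
import numpy as np,cv2
from plant import ctrl
from scipy.spatial.transform import Rotation as R
np.set_printoptions(precision=4,suppress=True)
def cam(n):
    i=ctrl.camera_info(n)
    if n=="wrist":
        s=ctrl.get_state();T=np.eye(4);T[:3,:3]=R.from_quat(s["tcp_rot"]).as_matrix();T[:3,3]=s["eef_pos"]
        W=T@i["T_tool_cam"]
    else: W=np.linalg.inv(i["camera_from_world"])
    return np.array(i["K"]),np.array(i["D"]),W
def ray(c,px,z):
    K,D,W=c
    u=cv2.undistortPoints(np.array(px,float).reshape(-1,1,2),K,D).reshape(-1,2)
    d=np.c_[u,np.ones(len(u))]@W[:3,:3].T;o=W[:3,3]
    return o+d*((z-o[2])/d[:,2])[:,None]
def redmask(p):
    h=cv2.cvtColor(p,cv2.COLOR_RGB2HSV)
    return (((h[...,0]<8)|(h[...,0]>172))&(h[...,1]>150)&(h[...,2]>70)).astype(np.uint8)
def greenmask(p):
    h=cv2.cvtColor(p,cv2.COLOR_RGB2HSV)
    return ((h[...,0]>50)&(h[...,0]<90)&(h[...,1]>90)&(h[...,2]>40)).astype(np.uint8)
def comps(m,amin):
    n,l,st,ce=cv2.connectedComponentsWithStats(m)
    return [(st[k],np.argwhere(l==k)[:,::-1]) for k in range(1,n) if st[k,4]>=amin]
E
python3 - <<'E'
from h import *
c=cam("top");p=np.load("top.npz")["p"]
for st,q in comps(redmask(p),15):
    if 220<st[0]<340 and 170<st[1]<260:
        w=ray(c,q,.053);m=w.mean(0);u,s,v=np.linalg.svd(w-m);t=(w-m)@v[0]
        print(st,m[:2],"ends",(m+v[0]*t.min())[:2],(m+v[0]*t.max())[:2])
m=greenmask(p)
for st,q in comps(m,30):
    if 220<st[0]<340 and 170<st[1]<260: print("g",st)
g=[q for st,q in comps(m,30) if 220<st[0]<340 and 170<st[1]<260]
w=ray(c,np.vstack(g),.01);print(cv2.minAreaRect((w[:,:2]*1000).astype(np.float32)))
E
```

```text
[303 186   9  26 122] [ 0.6341 -0.1335] ends [ 0.6731 -0.1349] [ 0.5996 -0.1323]
[240 199  26  11 124] [0.6154 0.0202] ends [0.6234 0.0577] [ 0.6079 -0.0146]
[256 237   8  26 128] [ 0.487  -0.0021] ends [ 0.5214 -0.004 ] [ 0.4512 -0.0001]
[302 239  27  10 133] [ 0.5074 -0.1567] ends [ 0.5117 -0.1208] [ 0.5028 -0.1945]
g [264 201  41   5 156]
g [311 202   4  39  86]
g [291 212  16  29 381]
g [252 240   5  11  34]
g [262 245  52   8 274]
((561.7551879882812, -68.2392578125), (147.8735809326172, 177.56919860839844), 0.1714945286512375)
```

```bash
python3 -m inch '[{"slide":[54.4,-43.7,3],"turn":0.311,"grip":0},{"slide":[54.4,-43.7,3],"turn":0.311,"grip":0},{"slide":[54.4,-43.7,3],"turn":0.311,"grip":0},{"slide":[54.4,-43.7,3],"turn":0.311,"grip":0},{"slide":[54.4,-43.7,3],"turn":0.311,"grip":0},{"slide":[54.4,-43.7,3],"turn":0.311,"grip":0},{"slide":[54.4,-43.7,3],"turn":0.311,"grip":0},{"slide":[54.4,-43.7,3],"turn":0.311,"grip":0},{"slide":[54.4,-43.7,3],"turn":0.311,"grip":0},{"slide":[54.4,-43.7,3],"turn":0.311,"grip":0},{"slide":[54.4,-43.7,3],"turn":0.311,"grip":0},{"slide":[54.4,-43.7,3],"turn":0.311,"grip":0},{"slide":[54.4,-43.7,3],"turn":0.311,"grip":0},{"slide":[54.4,-43.7,3],"turn":0.311,"grip":0},{"slide":[54.4,-43.7,3],"turn":0.311,"grip":0},{"slide":[54.4,-43.7,3],"turn":0.311,"grip":0},{"slide":[54.4,-43.7,3],"turn":0.311,"grip":0},{"slide":[54.4,-43.7,3],"turn":0.311,"grip":0},{"slide":[54.4,-43.7,3],"turn":0.311,"grip":0},{"slide":[54.4,-43.7,3],"turn":0.311,"grip":0}]' 20
python3 - <<'E'
from h import *
s=ctrl.get_state();print(s["time"],s["eef_pos"],R.from_quat(s["tcp_rot"]).as_matrix()[:,0],s["opening"])
c=cam("wrist");p,d=ctrl.read_camera("wrist");np.savez("w0.npz",p=p,d=d,W=c[2]);cv2.imwrite("pics/w0.png",p[:,:,::-1])
E
```

```text
time: 2.1
eef_pos: [0.5905, -0.0612, 0.2015]
tcp_rot: [1.0, -0.001, 0.0, 0.0]
contact_force: [0.1, -0.6, 0.1]
opening: -0.003
finger_force: 0.0
2.1 [ 0.5905 -0.0612  0.2015] [ 1.     -0.0018  0.0002] -0.002572855298416419
```

View pics/w0.png

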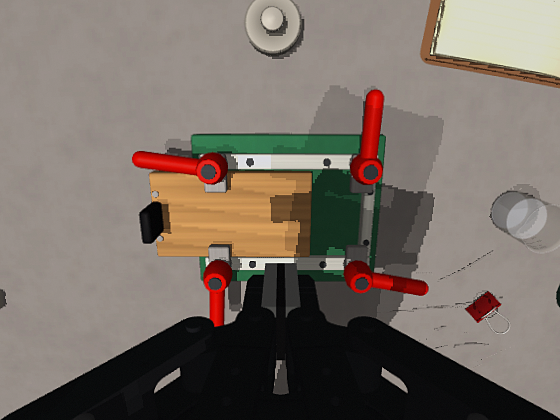

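The wrist picture shows all four hubs: back left (211,170), back right (370,172), front left (215,281) and front right (361,283). The lug is at (150,222) and the shut fingertips are at (280,265). I'll cast these pixels onto planes.

Run:
```python
from h import *
f=np.load("w0.npz");c=(*cam("wrist")[:2],f["W"]);p=f["p"]
m=redmask(p);names={}
# hub cap = dark hole inside red
hubs=dict(BL=(211,170),BR=(370,172),FL=(215,281),FR=(361,283))
g=cv2.cvtColor(p,cv2.COLOR_RGB2GRAY);P={}
base=dict(BL=90,BR=0,FL=180,FR=270)
for n,(u,v) in hubs.items():
    nb=[q for st,q in comps(m,100) if st[0]-3<=u<=st[0]+st[2]+3 and st[1]-3<=v<=st[1]+st[3]+3][0]
    P[n]=ray(c,[(u,v)],.06)[0,:2]
    w=ray(c,nb,.053)[:,:2];r=w-P[n];dd=np.linalg.norm(r,axis=1);k=(dd>.025)
    a=r[k].mean(0);ang=np.degrees(np.arctan2(a[1],a[0]));print(n,P[n],"dir",ang,"len",dd.max())
c0=sum(P.values())/4
print("centre",c0,"yaw",[np.degrees(np.arctan2(*(P[a]-P[b])[::-1])) for a,b in(("BL","FL"),("BR","FR"))],[np.linalg.norm(P[a]-P[b]) for a,b in(("BL","FL"),("BR","FR"),("BL","BR"),("FL","FR"))])
print("yaw y", [np.degrees(np.arctan2(*(P[a]-P[b])[::-1]))-90 for a,b in(("BL","BR"),("FL","FR"))])
print("lug top corners", ray(c,[(143,205),(140,241),(160,205),(157,243)],.056)[:,:2])
print("board -y edge",ray(c,[(311,172),(311,256)],.022)[:,:2])
print("jig corners",ray(c,[(192,136),(384,136)],.01)[:,:2])
print("depth tip", f["d"][268:300:6,280], f["d"][222,148])
```

```text
BL [ 0.6139 -0.0059] dir 82.25474786678417 len 0.06642278812576889
BR [ 0.6121 -0.133 ] dir -1.017081527421974 len 0.06312388209470329
FL [ 0.5149 -0.0034] dir 177.00382275619293 len 0.052025363548635344
FR [ 0.5126 -0.1324] dir -98.75510890629403 len 0.06511383783386471
centre [ 0.5634 -0.0687] yaw [np.float64(-1.4524759013034656), np.float64(-0.32234551327090666)] [np.float64(0.09898569366820022), np.float64(0.09946534608461088), np.float64(0.12707302339060228), np.float64(0.12903044777011988)]
yaw y [np.float64(-0.8137666999926552), np.float64(-1.0278626469360432)]
lug top corners [[0.5838 0.054 ]
 [0.5512 0.0606]
 [0.5837 0.0395]
 [0.5494 0.0458]]
board -y edge [[ 0.6045 -0.089 ]
 [ 0.5216 -0.0909]]
jig corners [[ 0.6359  0.0195]
 [ 0.6357 -0.1563]]
depth tip [0.1476 0.1448 0.1379 0.1345 0.1299 0.1247] 0.30653408
```

```bash
python3 -m inch '[{"slide":[-1.2,-7,3],"turn":0,"grip":0},{"slide":[-2.4,-11,6],"turn":0,"grip":0},{"slide":[-2.4,-15.2,9],"turn":0,"grip":0},{"slide":[-2.4,-15.2,13.5],"turn":0,"grip":0},{"slide":[-2.4,-15.2,16.6],"turn":0,"grip":0},{"slide":[-2.4,-15.2,16.6],"turn":0,"grip":0},{"slide":[-2.4,-14,16.6],"turn":0,"grip":0},{"slide":[-2.4,-13,16.6],"turn":0,"grip":0},{"slide":[-2.4,-12,16.6],"turn":0,"grip":0},{"slide":[-2.4,-11,16.6],"turn":0,"grip":0},{"slide":[-2.4,-10.3,16.6],"turn":0,"grip":0},{"slide":[-2.4,-9.6,16.6],"turn":0,"grip":0},{"slide":[-2.4,-9.4,16.6],"turn":0,"grip":0},{"slide":[-2.4,-9.2,16.6],"turn":0,"grip":0},{"slide":[-2.4,-9.0,16.6],"turn":0,"grip":0}]'
```

```text
time: 3.65
eef_pos: [0.5667, 0.03, 0.0353]
tcp_rot: [1.0, 0.0, -0.0, -0.0]
contact_force: [0.7, 1.7, 2.7]
opening: -0.0
finger_force: 1.3
```

```bash
python3 -m inch '[{"slide":[0,0.3,0],"turn":0,"grip":0},{"slide":[0,0.5,0],"turn":0,"grip":0},{"slide":[0,0.7,0],"turn":0,"grip":0},{"slide":[0,0.8,0],"turn":0,"grip":0},{"slide":[0,0.8,0],"turn":0,"grip":0}]'; python3 -m inch '[{"slide":[0,0.15,0],"turn":0,"grip":0},{"slide":[0,0.3,0],"turn":0,"grip":0},{"slide":[0,0.3,0],"turn":0,"grip":0}]'
```

```text
time: 4.15
eef_pos: [0.5663, 0.0255, 0.0353]
tcp_rot: [1.0, -0.001, -0.0, -0.004]
contact_force: [-0.6, 15.2, 4.0]
opening: -0.001
finger_force: 7.3
time: 4.45
eef_pos: [0.5663, 0.0253, 0.0355]
tcp_rot: [1.0, -0.002, -0.0, -0.006]
contact_force: [0.8, 24.7, 4.3]
opening: -0.001
finger_force: 12.0
```

```bash
python3 -m inch '[{"slide":[0,-2,0],"turn":0,"grip":0},{"slide":[0,-2,-4],"turn":0,"grip":0},{"slide":[0,-1,-8],"turn":0,"grip":0},{"slide":[1,3,-11],"turn":0,"grip":0},{"slide":[2.4,8,-14],"turn":0,"grip":0},{"slide":[2.4,8,-16.5],"turn":0,"grip":0},{"slide":[2.4,8,-16.5],"turn":0,"grip":0}]'
cat >> h.py <<'E'
def look(name):
    """stud positions (fixed from first view) and lever angles, from wrist camera"""
    S=dict(BL=(.6135,-.0050),BR=(.6120,-.1335),FL=(.5140,-.0035),FR=(.5120,-.1325))
    base=dict(BL=90,BR=0,FL=180,FR=-90)
    c=cam("wrist");p,d=ctrl.read_camera("wrist");cv2.imwrite(f"pics/{name}.png",p[:,:,::-1])
    v,u=np.nonzero(redmask(p));w=ray(c,np.c_[u,v],.053)[:,:2]
    for n,s in S.items():
        r=w-np.array(s);dd=np.linalg.norm(r,axis=1)
        th=np.degrees(np.arctan2(r[:,1],r[:,0]));a=(base[n]-1-th+180)%360-180
        k=(dd>.028)&(dd<.068)&(a>-25)&(a<115)
        print(n,"angle rad",np.round(np.radians(np.median(a[k])),2),"n",k.sum())
    s=ctrl.get_state();print(s["time"],s["eef_pos"],s["contact_force"])
E
python3 -c 'from h import *; look("w1")'
```

```text
time: 5.15
eef_pos: [0.5935, -0.0645, 0.2055]
tcp_rot: [1.0, -0.001, 0.004, 0.002]
contact_force: [-0.5, 0.7, 0.5]
opening: 0.002
finger_force: 0.0
BL angle rad 0.13 n 713
BR angle rad -0.01 n 757
FL angle rad 0.02 n 221
FR angle rad 0.13 n 523
5.2 [ 0.592  -0.063   0.2026] [-0.4938  0.6881 -0.2167]
```

View pics/w1.png

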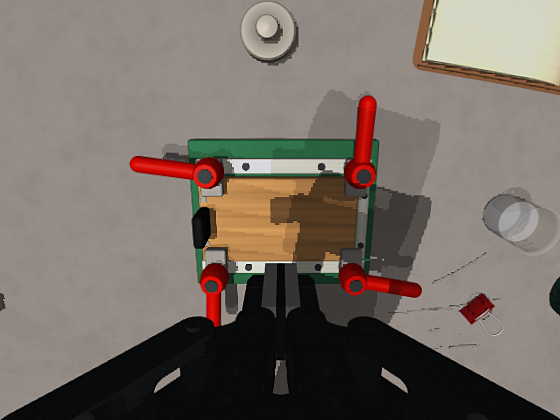

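The board is home: its far edge is at the stop (about pixel x=360) and the lug is over the jig edge at (202,228). All levers are loose. Next is the first diagonal pair, back right then front left.

```bash
python3 -m inch '[{"slide":[5,3,4],"turn":0,"grip":0},{"slide":[6.7,4.2,8.5],"turn":0,"grip":0},{"slide":[6.7,4.2,12.5],"turn":0,"grip":0},{"slide":[6.7,4.2,15.7],"turn":0,"grip":0},{"slide":[6.7,4.2,15.7],"turn":0,"grip":0},{"slide":[6.7,5,15.7],"turn":0,"grip":0},{"slide":[6.7,5.8,15.7],"turn":0,"grip":0},{"slide":[6.7,6.6,15.7],"turn":0,"grip":0},{"slide":[6.7,7.4,15.7],"turn":0,"grip":0},{"slide":[6.7,8.0,15.7],"turn":0,"grip":0},{"slide":[6.7,8.5,15.7],"turn":0,"grip":0},{"slide":[6.7,8.5,15.7],"turn":0,"grip":0},{"slide":[6.7,8.5,15.7],"turn":0,"grip":0}]'
python3 - <<'E'
from h import *
s=ctrl.get_state();print(s["eef_pos"],s["contact_force"])
E
```

```text
time: 6.5
eef_pos: [0.6587, -0.1473, 0.0445]
tcp_rot: [1.0, -0.0, 0.001, 0.001]
contact_force: [1.4, 1.3, 1.4]
opening: 0.001
finger_force: 1.0
[ 0.6587 -0.1473  0.0445] [1.422  1.342  1.3868]
```

```bash
python3 -m inch '[{"slide":[0.5,-1.2,0],"turn":0,"grip":0},{"slide":[0.5,-1.2,-4],"turn":0,"grip":0},{"slide":[-3,-3,-6.5],"turn":0,"grip":0},{"slide":[-8,-6,-6.5],"turn":0,"grip":0},{"slide":[-12,-8.5,-6.5],"turn":0,"grip":0},{"slide":[-16,-10.5,-6.5],"turn":0,"grip":0},{"slide":[-19,-11.2,-6.5],"turn":0,"grip":0},{"slide":[-19,-11.2,-6.5],"turn":0,"grip":0},{"slide":[-19,-11.2,-3],"turn":0,"grip":0},{"slide":[-19,-11.2,0],"turn":0,"grip":0},{"slide":[-19,-11.2,0],"turn":0,"grip":0},{"slide":[-19,-12,0],"turn":0,"grip":0},{"slide":[-19,-12.8,0],"turn":0,"grip":0},{"slide":[-19,-13.6,0],"turn":0,"grip":0},{"slide":[-19,-14.4,0],"turn":0,"grip":0},{"slide":[-19,-15.1,0],"turn":0,"grip":0},{"slide":[-19,-15.6,0],"turn":0,"grip":0},{"slide":[-19,-15.6,0],"turn":0,"grip":0},{"slide":[-19,-15.6,0],"turn":0,"grip":0}]'
```

```text
time: 8.4
eef_pos: [0.4685, 0.0101, 0.0443]
tcp_rot: [1.0, 0.0, 0.001, -0.0]
contact_force: [-0.1, -0.4, 2.0]
opening: 0.001
finger_force: 1.1
```

```bash
python3 -m inch '[{"slide":[-0.5,1.2,0],"turn":0,"grip":0},{"slide":[-0.5,1.2,-5],"turn":0,"grip":0},{"slide":[3.5,3,-8],"turn":0,"grip":0},{"slide":[7,5,-11],"turn":0,"grip":0},{"slide":[10,7.1,-14],"turn":0,"grip":0},{"slide":[12.2,7.1,-15.7],"turn":0,"grip":0},{"slide":[12.2,7.1,-15.7],"turn":0,"grip":0},{"slide":[12.2,7.1,-15.7],"turn":0,"grip":0}]'
python3 -c 'from h import *; look("w2")'
```

```text
time: 9.2
eef_pos: [0.5887, -0.0613, 0.1991]
tcp_rot: [1.0, -0.0, -0.001, -0.001]
contact_force: [-0.4, -1.2, 0.0]
opening: 0.001
finger_force: 0.0
BL angle rad 0.13 n 751
BR angle rad 0.67 n 781
FL angle rad 0.72 n 461
FR angle rad 0.13 n 550
9.25 [ 0.5878 -0.0609  0.1981] [-1.0591  0.5983 -0.8985]
```

```bash
python3 -m inch '[{"slide":[-0.3,-5,4],"turn":0,"grip":0},{"slide":[-0.3,-9,7],"turn":0,"grip":0},{"slide":[-0.3,-10.7,10],"turn":0,"grip":0},{"slide":[-0.3,-10.7,13],"turn":0,"grip":0},{"slide":[-0.3,-10.7,15.7],"turn":0,"grip":0},{"slide":[-0.3,-10.7,15.7],"turn":0,"grip":0},{"slide":[0.5,-10.7,15.7],"turn":0,"grip":0},{"slide":[1.3,-10.7,15.7],"turn":0,"grip":0},{"slide":[2.1,-10.7,15.7],"turn":0,"grip":0},{"slide":[2.9,-10.7,15.7],"turn":0,"grip":0},{"slide":[3.6,-10.7,15.7],"turn":0,"grip":0},{"slide":[4.1,-10.7,15.7],"turn":0,"grip":0},{"slide":[4.1,-10.7,15.7],"turn":0,"grip":0},{"slide":[4.1,-10.7,15.7],"turn":0,"grip":0}]'
```

```text
time: 10.65
eef_pos: [0.632, 0.0459, 0.044]
tcp_rot: [1.0, -0.0, 0.002, -0.0]
contact_force: [-0.8, 0.8, 0.9]
opening: -0.003
finger_force: 0.7
```

```bash
python3 -m inch '[{"slide":[-1.2,-0.5,0],"turn":0,"grip":0},{"slide":[-1.2,-0.5,-4],"turn":0,"grip":0},{"slide":[-3,3,-6.5],"turn":0,"grip":0},{"slide":[-5,8,-6.5],"turn":0,"grip":0},{"slide":[-7,13,-6.5],"turn":0,"grip":0},{"slide":[-9.4,17.5,-6.5],"turn":0,"grip":0},{"slide":[-9.4,21,-6.5],"turn":0,"grip":0},{"slide":[-9.4,22.7,-6],"turn":0,"grip":0},{"slide":[-9.4,22.7,-3],"turn":0,"grip":0},{"slide":[-9.4,22.7,0],"turn":0,"grip":0},{"slide":[-9.4,22.7,0],"turn":0,"grip":0},{"slide":[-10.2,22.7,0],"turn":0,"grip":0},{"slide":[-11,22.7,0],"turn":0,"grip":0},{"slide":[-11.8,22.7,0],"turn":0,"grip":0},{"slide":[-12.6,22.7,0],"turn":0,"grip":0},{"slide":[-13.3,22.7,0],"turn":0,"grip":0},{"slide":[-13.8,22.7,0],"turn":0,"grip":0},{"slide":[-13.8,22.7,0],"turn":0,"grip":0},{"slide":[-13.8,22.7,0],"turn":0,"grip":0}]'
```

```text
time: 12.55
eef_pos: [0.4925, -0.1817, 0.0438]
tcp_rot: [1.0, -0.0, -0.0, 0.0]
contact_force: [1.8, -0.7, 2.0]
opening: 0.0
finger_force: 1.2
```

```bash
python3 -m inch '[{"slide":[1.2,0.5,0],"turn":0,"grip":0},{"slide":[1.2,0.5,-5],"turn":0,"grip":0},{"slide":[4,-3,-8],"turn":0,"grip":0},{"slide":[7,-7,-11],"turn":0,"grip":0},{"slide":[9.7,-10,-14],"turn":0,"grip":0},{"slide":[9.7,-12.1,-15.7],"turn":0,"grip":0},{"slide":[9.7,-12.1,-15.7],"turn":0,"grip":0},{"slide":[9.7,-12.1,-15.7],"turn":0,"grip":0}]'
python3 -c 'from h import *; look("w3")'
```

```text
time: 13.35
eef_pos: [0.5887, -0.0598, 0.1992]
tcp_rot: [1.0, 0.001, -0.002, 0.0]
contact_force: [-0.6, 0.1, -0.8]
opening: 0.001
finger_force: 0.0
BL angle rad 0.71 n 772
BR angle rad 0.67 n 773
FL angle rad 0.72 n 453
FR angle rad 0.72 n 473
13.4 [ 0.5881 -0.0603  0.1982] [-0.1289 -0.1809 -1.3119]
```

View pics/w3.png

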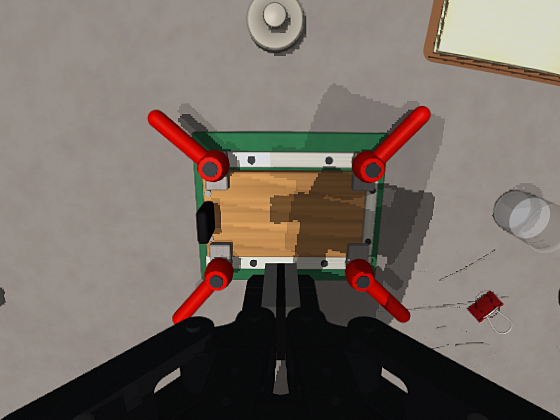

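All four levers are about halfway, at roughly 0.7 rad, with tips at (153,117), (425,112), (178,318) and (405,317). The board is still home. For the second pass I start with back right.

```bash
python3 -m inch '[{"slide":[4,4,4],"turn":0,"grip":0},{"slide":[7.5,7.4,8],"turn":0,"grip":0},{"slide":[7.5,7.4,12.5],"turn":0,"grip":0},{"slide":[7.5,7.4,16.1],"turn":0,"grip":0},{"slide":[7.5,7.4,16.1],"turn":0,"grip":0},{"slide":[7.2,8,16.1],"turn":0,"grip":0},{"slide":[6.9,8.5,16.1],"turn":0,"grip":0},{"slide":[6.4,9,16.1],"turn":0,"grip":0},{"slide":[5.9,9.5,16.1],"turn":0,"grip":0},{"slide":[5.4,9.9,16.1],"turn":0,"grip":0},{"slide":[4.9,10.4,16.1],"turn":0,"grip":0},{"slide":[4.4,10.8,16.1],"turn":0,"grip":0},{"slide":[4.0,11.2,16.1],"turn":0,"grip":0},{"slide":[3.8,11.2,16.1],"turn":0,"grip":0},{"slide":[3.7,11.2,16.1],"turn":0,"grip":0},{"slide":[3.7,11.2,16.1],"turn":0,"grip":0}]'; python3 -m inch '[{"slide":[-0.15,0,0],"turn":0,"grip":0},{"slide":[-0.3,0,0],"turn":0,"grip":0},{"slide":[-0.3,0,0],"turn":0,"grip":0}]'
```

```text
time: 15.0
eef_pos: [0.6289, -0.1727, 0.0403]
tcp_rot: [1.0, -0.0, 0.003, 0.001]
contact_force: [8.5, 2.3, -2.6]
opening: -0.002
finger_force: 4.3
time: 15.3
eef_pos: [0.6283, -0.1727, 0.0407]
tcp_rot: [1.0, -0.001, 0.007, 0.001]
contact_force: [15.6, 2.9, -5.8]
opening: 0.001
finger_force: 7.3
```

```bash
python3 -m inch '[{"slide":[1.5,0,0],"turn":0,"grip":0},{"slide":[1.5,0,-4],"turn":0,"grip":0},{"slide":[-2,-4,-6.5],"turn":0,"grip":0},{"slide":[-6,-8,-6.5],"turn":0,"grip":0},{"slide":[-10,-12,-6.5],"turn":0,"grip":0},{"slide":[-14,-15,-6.5],"turn":0,"grip":0},{"slide":[-16.5,-17.1,-6.5],"turn":0,"grip":0},{"slide":[-16.5,-17.1,-6],"turn":0,"grip":0},{"slide":[-16.5,-17.1,-3],"turn":0,"grip":0},{"slide":[-16.5,-17.1,0],"turn":0,"grip":0},{"slide":[-16.5,-17.1,0],"turn":0,"grip":0},{"slide":[-16.1,-17.7,0],"turn":0,"grip":0},{"slide":[-15.8,-18.3,0],"turn":0,"grip":0},{"slide":[-15.3,-18.8,0],"turn":0,"grip":0},{"slide":[-14.8,-19.2,0],"turn":0,"grip":0},{"slide":[-14.3,-19.7,0],"turn":0,"grip":0},{"slide":[-13.8,-20.2,0],"turn":0,"grip":0},{"slide":[-13.3,-20.6,0],"turn":0,"grip":0},{"slide":[-12.9,-21,0],"turn":0,"grip":0},{"slide":[-12.6,-21,0],"turn":0,"grip":0}]'; python3 -m inch '[{"slide":[0.15,0,0],"turn":0,"grip":0},{"slide":[0.3,0,0],"turn":0,"grip":0},{"slide":[0.3,0,0],"turn":0,"grip":0}]'
```

```text
time: 17.3
eef_pos: [0.4953, 0.0387, 0.0386]
tcp_rot: [1.0, 0.0, -0.004, -0.001]
contact_force: [-12.7, -0.8, 6.1]
opening: 0.003
finger_force: 6.4
time: 17.6
eef_pos: [0.4956, 0.0389, 0.0384]
tcp_rot: [1.0, 0.0, -0.008, -0.001]
contact_force: [-16.6, -1.6, 9.5]
opening: -0.003
finger_force: 8.1
```

```bash
python3 -m inch '[{"slide":[-1.8,0,0],"turn":0,"grip":0},{"slide":[-1.8,0,-5],"turn":0,"grip":0},{"slide":[2,3,-8],"turn":0,"grip":0},{"slide":[6,6,-12],"turn":0,"grip":0},{"slide":[8.9,9.8,-15],"turn":0,"grip":0},{"slide":[8.9,9.8,-16.1],"turn":0,"grip":0},{"slide":[8.9,9.8,-16.1],"turn":0,"grip":0},{"slide":[8.9,9.8,-16.1],"turn":0,"grip":0}]'
python3 -c 'from h import *; look("w4")'
```

```text
time: 18.4
eef_pos: [0.5909, -0.0599, 0.2012]
tcp_rot: [1.0, -0.0, 0.002, -0.0]
contact_force: [-0.9, 0.4, -0.6]
opening: 0.001
finger_force: 0.0
BL angle rad 0.71 n 751
BR angle rad 1.54 n 634
FL angle rad 1.57 n 543
FR angle rad 0.72 n 468
18.45 [ 0.5896 -0.0593  0.1996] [ 0.2656 -0.3196 -1.2348]
```

```bash
python3 -m inch '[{"slide":[1.5,-4.5,4],"turn":0,"grip":0},{"slide":[2.8,-9,7],"turn":0,"grip":0},{"slide":[2.8,-11.6,10],"turn":0,"grip":0},{"slide":[2.8,-11.6,13],"turn":0,"grip":0},{"slide":[2.8,-11.6,16.1],"turn":0,"grip":0},{"slide":[2.8,-11.6,16.1],"turn":0,"grip":0},{"slide":[3.2,-11.2,16.1],"turn":0,"grip":0},{"slide":[3.6,-10.8,16.1],"turn":0,"grip":0},{"slide":[4.1,-10.3,16.1],"turn":0,"grip":0},{"slide":[4.5,-9.8,16.1],"turn":0,"grip":0},{"slide":[5.0,-9.3,16.1],"turn":0,"grip":0},{"slide":[5.4,-8.8,16.1],"turn":0,"grip":0},{"slide":[5.9,-8.3,16.1],"turn":0,"grip":0},{"slide":[6.3,-7.9,16.1],"turn":0,"grip":0},{"slide":[6.3,-7.6,16.1],"turn":0,"grip":0},{"slide":[6.3,-7.4,16.1],"turn":0,"grip":0},{"slide":[6.3,-7.4,16.1],"turn":0,"grip":0}]'; python3 -m inch '[{"slide":[0,0.15,0],"turn":0,"grip":0},{"slide":[0,0.3,0],"turn":0,"grip":0},{"slide":[0,0.3,0],"turn":0,"grip":0}]'
```

```text
time: 20.15
eef_pos: [0.6537, 0.0155, 0.0397]
tcp_rot: [1.0, -0.001, 0.001, -0.002]
contact_force: [-0.1, 8.3, 0.6]
opening: -0.001
finger_force: 4.1
time: 20.45
eef_pos: [0.6537, 0.0148, 0.0397]
tcp_rot: [1.0, -0.001, 0.002, -0.004]
contact_force: [1.1, 14.4, 0.3]
opening: 0.0
finger_force: 6.8
```

```bash
python3 -m inch '[{"slide":[0,-1.8,0],"turn":0,"grip":0},{"slide":[0,-1.8,-4],"turn":0,"grip":0},{"slide":[-3,2,-6.5],"turn":0,"grip":0},{"slide":[-6,6,-6.5],"turn":0,"grip":0},{"slide":[-8,10.5,-6.5],"turn":0,"grip":0},{"slide":[-11,14.5,-6.5],"turn":0,"grip":0},{"slide":[-14,18,-6.5],"turn":0,"grip":0},{"slide":[-14.6,20.3,-6.5],"turn":0,"grip":0},{"slide":[-14.6,20.3,-5],"turn":0,"grip":0},{"slide":[-14.6,20.3,-2],"turn":0,"grip":0},{"slide":[-14.6,20.3,0],"turn":0,"grip":0},{"slide":[-14.6,20.3,0],"turn":0,"grip":0},{"slide":[-15,19.9,0],"turn":0,"grip":0},{"slide":[-15.5,19.4,0],"turn":0,"grip":0}]'; python3 -m inch '[{"slide":[-0.5,-0.5,0],"turn":0,"grip":0},{"slide":[-0.9,-1,0],"turn":0,"grip":0},{"slide":[-1.4,-1.5,0],"turn":0,"grip":0},{"slide":[-1.8,-2.0,0],"turn":0,"grip":0},{"slide":[-2.2,-2.5,0],"turn":0,"grip":0},{"slide":[-2.6,-3,0],"turn":0,"grip":0},{"slide":[-2.6,-3.4,0],"turn":0,"grip":0},{"slide":[-2.6,-3.6,0],"turn":0,"grip":0},{"slide":[-2.6,-3.7,0],"turn":0,"grip":0},{"slide":[-2.6,-3.7,0],"turn":0,"grip":0}]'
```

```text
time: 21.85
eef_pos: [0.4987, -0.1832, 0.0405]
tcp_rot: [1.0, 0.0, 0.001, 0.001]
contact_force: [-0.6, 1.4, 0.7]
opening: 0.001
finger_force: 0.0
time: 22.85
eef_pos: [0.4721, -0.1502, 0.0406]
tcp_rot: [1.0, 0.002, 0.0, 0.005]
contact_force: [-2.4, -16.9, 1.7]
opening: 0.0
finger_force: 7.7
```

```bash
python3 -m inch '[{"slide":[0,2,0],"turn":0,"grip":0},{"slide":[0,2,-5],"turn":0,"grip":0},{"slide":[4,-1,-8],"turn":0,"grip":0},{"slide":[8,-5,-11],"turn":0,"grip":0},{"slide":[11.8,-8.5,-14],"turn":0,"grip":0},{"slide":[11.8,-8.5,-16.1],"turn":0,"grip":0},{"slide":[11.8,-8.5,-16.1],"turn":0,"grip":0},{"slide":[11.8,-8.5,-16.1],"turn":0,"grip":0}]'
python3 -c 'from h import *; look("w5")'
```

```text
time: 23.65
eef_pos: [0.5889, -0.0598, 0.2]
tcp_rot: [1.0, 0.001, -0.001, -0.001]
contact_force: [-0.5, -0.1, -1.0]
opening: -0.003
finger_force: 0.0
BL angle rad 1.54 n 745
BR angle rad 1.54 n 646
FL angle rad 1.57 n 549
FR angle rad 1.59 n 151
23.7 [ 0.5879 -0.0603  0.1985] [-0.9368  0.4899 -1.2949]
```

View pics/w5.png

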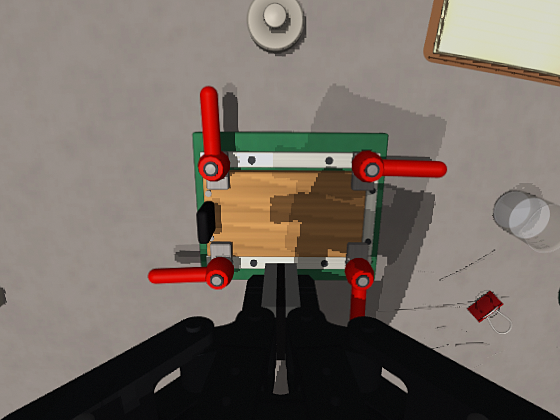

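All four levers are fully tight: their tips are at (208,90), (445,169), (150,276) and (357,315). The board is at the stop and the bystanders haven't moved.

```bash
python3 -c 'from plant import ctrl; print(ctrl.sign_off())'
```

```text
the job is handed in; nothing more can be done
None
```

The job is handed in at about 24 s of the 72 s limit: the board is home against the end stop, all four levers measured about 1.54–1.59 rad after two diagonal passes, and the bystanders in view look unmoved. The hand-in gave no verdict.

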